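# Set the sample cell in the clarity tester's light path

## Task

Take the sample cell out of its wooden stand by its blue cap and set it fully down into the slot of the tester's turning carrier, feeling gently for the slot's angle. Then turn the cell with the carrier clockwise, without forcing the stop, until the clear faces look squarely at the lamp and the detector; let go and leave the other things on the worktop where they are.

Things in the scene. Friction and masses are not known exactly. Their poses are not given: they have to be found in the camera images.
- cell: Loose glass sample cell, about 0.12 kg, standing in the wooden stand at the start. Rectangular body 48 (its x) x 22 (y) x 75 mm (z), blue cap on top. Origin at the centre of its underside, z up. Its two wide faces, looking along its +y and -y, are clear; the narrow ends (+x, -x) are frosted. Half a turn about z makes no difference.
- cap (a point): Middle of the cell's ribbed blue square cap, 30 x 30 x 32 mm, 91 mm above the cell's underside (cap from 75 to 107 mm); axes as the cell's. Hold the cell here, across either pair of cap faces. Along the cell's x the 48 mm body sticks out 9 mm beyond the cap on each side as a shoulder.
- stand: Fixed wooden block 74 x 60 x 24 mm with a slot 52 x 26 mm, 16 mm deep, long side along the block's x, in which the cell stands; origin at the centre of the underside, slot floor at z = 8 mm, z up.
- tester: Fixed white clarity tester, housing 120 (x) x 220 (y) x 44 mm; origin at the centre of its underside, z up, front with screen toward -x. The light path runs along its y, from lamp head to detector head. In its middle a round black and grey carrier turns about the vertical through the origin. Be gentle: the contact forces of cell on tester must never add up to over 40 N.
- carrier_top (a point): On the carrier's axis, level with its top, 50 mm above the tester's underside; axes as the tester's (they do not turn with the carrier). The carrier, 90 mm across, has a slot 50.4 x 24.4 mm that takes the cell's foot with 1.2 mm to spare each side and about 3 degrees of play. It turns with 0.22 N m of friction and stays where left.
- slot_floor (a point): On the carrier's axis at the slot's floor, 22 mm below the carrier's top; axes as the tester's. The slot's angle is not measured: at the start its long side is turned 20 to 55 degrees anticlockwise (from above) from the tester's x. See it, or feel for it by turning the cell while it rests on the carrier with some 3 to 8 N, until the foot drops in.
- lamp (a point): Middle of the lamp's window, on the tester's +y side, 72 mm above its underside, 52 mm from the carrier's axis; axes as the tester's. The lamp head is 50 mm wide (x) and reaches up to 88 mm above the tester's underside.
- detector (a point): The same for the detector, on the -y side. Turned clockwise, the carrier meets a hard stop at the read position, where the cell's x and y lie along the tester's within about 3 degrees and its clear faces look at lamp and detector. Against the stop a twist of some 0.7 N m already makes 40 N of contact force.
- mug: Bystander, leave alone: striped mug, 86x120x101 mm; origin under its centre, z up.
- fish: Bystander, leave alone: low flat tin with turquoise lid, 63x105x26 mm; origin under its centre, z up.
- glass_tumbler: Bystander, leave alone: clear glass tumbler standing upside down, 78x78x145 mm; origin under its centre, z up.
- spoon: Bystander, leave alone: steel dessert spoon, 191x40x16 mm; origin under its centre, z up.

How it is judged:
By the outcome, as a careful person would: the job done as asked, in the order asked, and still so for the second after the job is handed in, with the robot touching nothing.
It also fails if it takes over 67 s, if anything falls off the work surface, if the arm or the gripper's body presses on something with over 40 N, if the wrist force passes 120 N, or if a joint passes its speed limit or range.

## Robot

A 7-joint arm with a two-finger parallel gripper is mounted at the origin on a cart in front of the work surface, level with it; the furniture and walls round the work are solid. World frame = base frame: x ahead of the robot, y to its left, z up, the work surface at z = 0. Lengths are in mm, angles in rad, forces in N, time in s.
With the tool pointing down it reaches from about 400 to 850 mm from the base axis. Payload 4.5 kg.
Tool frame: the origin (TCP) lies at the very end of the fingers, on their centre line; the grasp point (between the pads) lies 19 mm behind it (ctrl.hold_point_z is the distance from the TCP to the grasp point, in mm); z points along the fingers, y is the line along which they close (so a half turn about z gives the same grasp; the last joint's range is limited). The gripper opens to 88 mm and grips with 3 to 60 N. Pads are 18 mm wide; open, the fingers measure 123 mm over their backs; the gripper's body (75 mm by 187 mm) begins 45 mm behind the grasp point.
Start: joints at [-1.293, 0.689, -0.195, 1.565, 0.157, 0.902, -0.215], TCP at [150.848, 606.546, 238.743] pointing down, gripper open.
Joint ranges: [-3.01, 3.01], [-0.46, 2.08], [-1.47, 1.51], [0.13, 2.56], [-1, 4.14], [0.04, 2.09], [-2.66, 2.66]. Speed limits (rad/s): [2.57, 2.57, 3.14, 3.14, 3.14, 3.14, 3.14].

## Interface

Orientations are given as a unit quaternion [x, y, z, w].
In Python, from bench import ctrl gives the robot as it stands.
- The arm moves only by the tool send_rows, never from a script. Its argument "series" is a list of rows, each a list of 3 entries, a list of its own where there are three numbers: the turn, a rotation vector about the tool's x, y, z in degrees, then the shift along the tool's x, y, z in m, then the finger opening in m, from 0 to 0.0881. A call has 1 to 12 rows; each row is the pose to reach, as a shift and turn from the pose commanded when the call began, along the tool's axes at that moment; what a row does not reach only later rows make up. A row lasts 1/10 s, in which the tool goes at most 50 mm and 8.59 degrees, less where a joint would pass 70% of its speed; a pose out of reach is approached as far as the arm can. A call with a gripper value outside its range is refused whole. The fingers move at their own pace and stop on an object; "force" is the grip in N (left out, the last holds). Time passes only in rows, so rows that repeat a pose let the fingers close. It gives the time, the measured TCP pose, the force, the opening and the grip force at its end, in the units of the state.
- ctrl.state(): the state, without advancing time (a new reading comes with each control period).
- ctrl.get_image(name): name is "scene" or "top" or "wrist"; returns the picture (384x512x3 uint8, red, green, blue); there is no depth.
- ctrl.get_calibration(name): a dict with "fov_y" (degrees; the focal length in pixels is half the picture's height over the tangent of half this angle, whatever the lens; pixels are square), "cx", "cy" (the principal point, pixels), "R" (3x3) and "t" (3): a world point X has camera coordinates R X + t; the wrist camera has in their place "T_tool_cam" (4x4, takes a point from camera to tool coordinates, whose origin is the TCP and whose axes are the flange's). Camera axes: x right, y down, z forward; pixel columns grow to the right and rows downward; lengths in mm; the calibration is good to about 2 mm. The wrist camera is an equidistant fisheye: a pixel r from the principal point sees the ray r / f radians off the axis. A picture is of the moment at which its call begins: read the wrist's pose just before it. get_calibration takes no time and is no camera call.
- ctrl.finish_job(): hands the job in; it is judged then, once.
The state is a dict: "clock": time; "qpos": joint angles; "qd": joint speeds; "effort": joint torques, N m; "position": TCP position; "eef_rot": TCP orientation; "ft_force": force on the tool from outside, world axes, zero at the start; "torque": the same for the moment, N m; "width": opening from 0.0 (shut) to 1.0 (fully open); "finger_force": force on a finger pad.
Only numpy, scipy, OpenCV 4.12 (cv2) and the standard library are available. Lean on these libraries where they do the work, as an engineer would, in place of code of your own. Each camera call takes 0.05 s, during which the arm holds its last target. There are 200 camera calls.

## Working session

There is one attempt and no reset: what is moved stays moved. The work goes in short steps, Python scripts to look and compute and a tool call to move; the robot and the scene stay as the last step left them, time stands still between calls to the robot, and variables do not carry over. Pictures are saved under pics/ and viewed, at most 10 in all, crops included, and the job is handed in when it is done.

Besides the shell and the picture viewer there is one more tool, called after "Call:" as a command line: name --argument value ..., lists and objects as JSON in quotes. send_rows: Moves the arm, as the interface text tells. Its arguments: {"type":"object","properties":{"series":{"type":"array","items":{"type":"array"}},"force":{"type":"number"}},"required":["series"]}

```bash
mkdir -p pics
python3 - <<'E'
from bench import ctrl
import cv2,numpy as np
s=ctrl.state();print(s)
for n in("scene","top","wrist"):
    im=ctrl.get_image(n);cv2.imwrite(f"pics/{n}0.png",im[:,:,::-1]);c=ctrl.get_calibration(n);print(n,c)
E
ls
```

```text
{'clock': 0.0, 'qpos': array([-1.29317943,  0.68996653, -0.19453005,  1.56634808,  0.15727726,
        0.90251292, -0.21511823]), 'qd': array([ 0.00057937, -0.00058132,  0.00064299, -0.0006545 ,  0.00182433,
        0.0017704 ,  0.00031178]), 'effort': array([ 2.19726981e-04, -5.27559686e+01, -1.26671042e+00, -1.53431958e+01,
       -5.25825389e-02,  6.62187027e-03,  1.73684712e-04]), 'position': array([150.76108172, 605.88394882, 237.92025742]), 'eef_rot': array([ 1.21574420e-01,  9.92581891e-01, -9.20548915e-04, -5.71544074e-05]), 'ft_force': array([0.02267893, 0.21331637, 0.13319064]), 'torque': array([-0.0518061 , -0.01744589,  0.03469848]), 'finger_force': 0.0, 'width': 0.99914850320476}
scene {'fov_y': 47.50462967088694, 'cx': 253.91134253672658, 'cy': 193.22176454954484, 'R': array([[ 0.4961349 , -0.86800459, -0.02044967],
       [-0.60287949, -0.3274541 , -0.72753703],
       [ 0.62480915,  0.3732852 , -0.68576358]]), 't': array([-283.7447213 ,  385.0089375 , 1075.90945067])}
top {'fov_y': 49.75991716124289, 'cx': 258.1083246357025, 'cy': 184.7558772734662, 'R': array([[ 0.27815796, -0.96052755, -0.0038696 ],
       [-0.75403355, -0.21586046, -0.62035286],
       [ 0.59503072,  0.17547389, -0.7843133 ]]), 't': array([-163.72231561,  457.05288899, 1357.37301085])}
wrist {'fov_y': 65.70646984690485, 'cx': 254.5532080843092, 'cy': 191.9526733183943, 'T_tool_cam': array([[ 3.04295446e-04, -9.50354760e-01, -3.11168342e-01,
         8.10089227e+01],
       [ 9.99999398e-01, -3.89886937e-05,  1.09698934e-03,
         1.37407623e+00],
       [-1.05466109e-03, -3.11168488e-01,  9.50354176e-01,
        -1.45339364e+02],
       [ 0.00000000e+00,  0.00000000e+00,  0.00000000e+00,
         1.00000000e+00]])}
pics
```

View pics/top0.png

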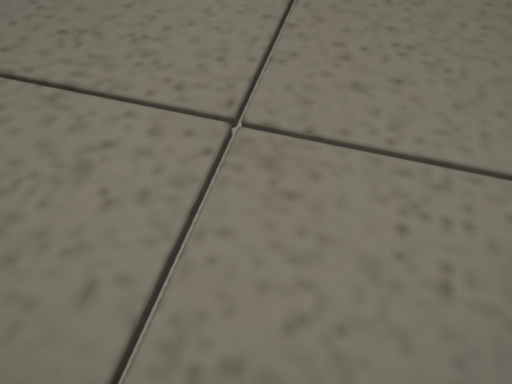

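View pics/scene0.png

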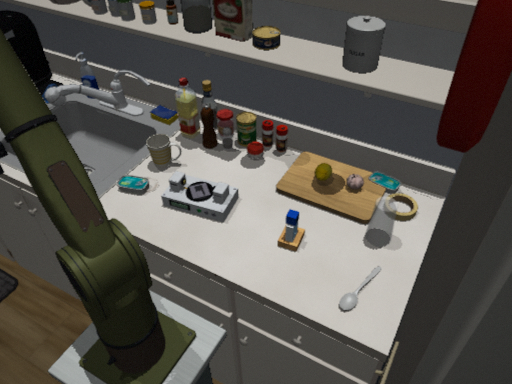

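The "top" picture shows only floor tiles, so it's useless here. The scene view shows the cell in its stand at about (291,225), the tester at (200,193), the fish tin at (133,184), the mug at (160,150), the tumbler at (380,220) and the spoon at (360,290).

```bash
cat > h.py <<'E'
from bench import ctrl
import cv2,numpy as np
from scipy.spatial.transform import Rotation as Rn
def scene_pt(u,v,z,n="scene"):
    c=ctrl.get_calibration(n);f=192/np.tan(np.radians(c['fov_y']/2))
    R=np.array(c['R']);t=np.array(c['t']);d=R.T@np.array([(u-c['cx'])/f,(v-c['cy'])/f,1]);o=-R.T@t
    return o+d*(z-o[2])/d[2]
def wrist_pt(u,v,z,s):
    c=ctrl.get_calibration("wrist");f=192/np.tan(np.radians(c['fov_y']/2));T=c['T_tool_cam']
    p=np.array([u-c['cx'],v-c['cy']]);r=np.hypot(*p);a=r/f
    d=np.r_[p/max(r,1e-9)*np.sin(a),np.cos(a)]
    Q=Rn.from_quat(s['eef_rot']).as_matrix();o=s['position']+Q@T[:3,3];d=Q@T[:3,:3]@d
    return o+d*(z-o[2])/d[2]
def yaw(s):
    Q=Rn.from_quat(s['eef_rot']).as_matrix();return Q
E
python3 - <<'E'
from h import *
for n,u,v,z in(("cap",292,212,115),("stand",291,240,24),("carrier",200,190,50),("tin",133,184,20),("mug",160,155,50),("tumbler",380,235,0),("spoon",350,300,0)):print(n,scene_pt(u,v,z).round())
c=ctrl.get_calibration("top");R=c['R'];print(-R.T@c['t'])
Q=yaw(ctrl.state());print(Q.round(3))
im=cv2.imread("pics/scene0.png")[150:270,110:330];cv2.imwrite("pics/c1.png",cv2.resize(im,None,fx=3.6,fy=3.6,interpolation=2))
E
```

```text
cap [ 502. -168.  115.]
stand [ 478. -181.   24.]
carrier [507. 164.  50.]
tin [447. 405.  20.]
mug [590. 395.  50.]
tumbler [ 645. -401.    0.]
spoon [ 384. -403.    0.]
[-417.50476317 -296.78367156 1347.50623582]
[[-0.97   0.241 -0.   ]
 [ 0.241  0.97  -0.001]
 [-0.    -0.001 -1.   ]]
```

View pics/c1.png

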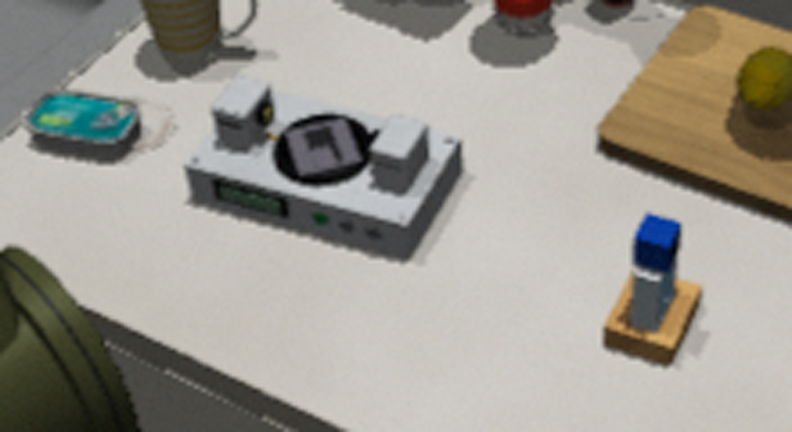

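View pics/wrist0.png

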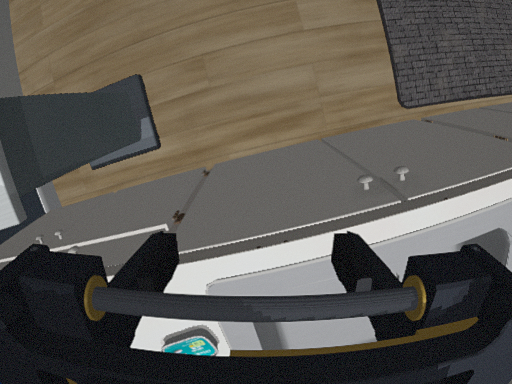

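Crop: the carrier is at about (322,148), its grey slot turned, with a head on either side. The cap is at (657,240) on the wooden stand. The wrist view shows only the tin and the sink edge. Next I move over the tester.

Call:
send_rows --series '[[[0, 0, 0], [-0.1, -0.06, -0.06], 0.088], [[0, 0, 0], [-0.533, -0.343, -0.06], 0.088], [[0, 0, 0], [-0.533, -0.343, -0.06], 0.088], [[0, 0, 0], [-0.533, -0.343, -0.06], 0.088], [[0, 0, 0], [-0.533, -0.343, -0.06], 0.088], [[0, 0, 0], [-0.533, -0.343, -0.06], 0.088], [[0, 0, 0], [-0.533, -0.343, -0.06], 0.088], [[0, 0, 0], [-0.533, -0.343, -0.06], 0.088], [[0, 0, 0], [-0.533, -0.343, -0.06], 0.088], [[0, 0, 0], [-0.533, -0.343, -0.06], 0.088], [[0, 0, 0], [-0.533, -0.343, -0.06], 0.088], [[0, 0, 0], [-0.533, -0.343, -0.06], 0.088]]' --force 20

```text
clock: 1.35
position: [558.6, 172.7, 296.2]
eef_rot: [0.122, 0.993, 0.0, -0.0]
ft_force: [1.5, 0.4, 0.6]
width: 0.997
finger_force: 0.0
```

Call:
send_rows --series '[[[0, 0, 0], [0, 0, 0], 0.088], [[0, 0, 0], [0, 0, 0], 0.088], [[0, 0, 0], [0, 0, 0], 0.088]]'

```text
clock: 1.65
position: [556.4, 176.1, 295.9]
eef_rot: [0.12, 0.993, 0.0, -0.001]
ft_force: [0.4, 1.0, -0.5]
width: 0.998
finger_force: 0.0
```

Run:
```python
from h import *
s=ctrl.state();im=ctrl.get_image("wrist");cv2.imwrite("pics/w1.png",im[:,:,::-1]);np.save("w1.npy",np.r_[s['position'],s['eef_rot']]);print(s['position'],s['eef_rot'],s['qpos'])
cv2.imwrite("pics/w1b.png",cv2.resize(im[:,:,::-1],None,fx=1.5,fy=1.5))
```

```text
[556.44131184 176.07002579 295.89680703] [ 1.20497024e-01  9.92713316e-01  4.09147025e-04 -7.55859239e-04] [-0.24521732  0.5720144  -0.23616538  1.61908957  0.15237948  0.96951807
  0.79758406]
```

View pics/w1b.png

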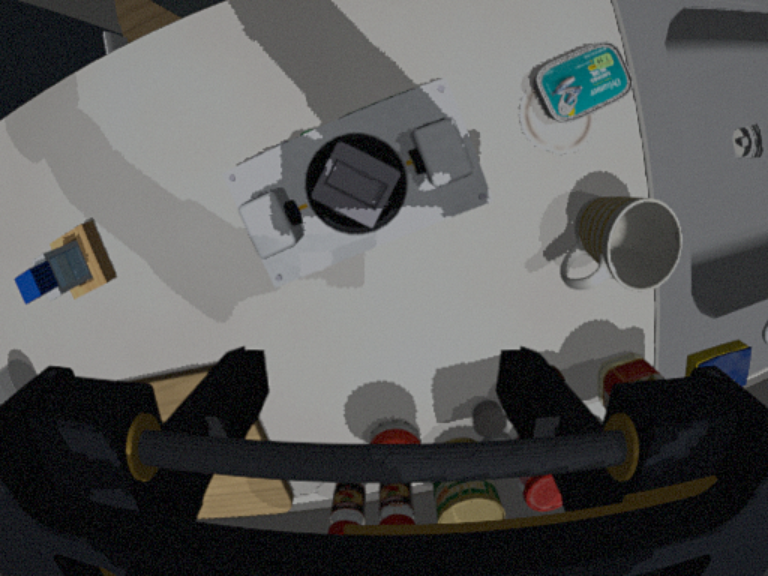

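The wrist view at 1.5x shows the carrier at (356,183), the tester's screws at (437,90), (232,178), (482,197) and (279,278), and the stand at (85,260) with the cap at (38,283). I enlarge the carrier and the cell.

Run:
```python
from h import *
s=np.load("w1.npy");s=dict(position=s[:3],eef_rot=s[3:])
im=cv2.imread("pics/w1.png")
a=cv2.resize(im[80:165,190:285],None,fx=5,fy=5,interpolation=2)
b=cv2.resize(im[130:215,0:90],None,fx=5*85/85,fy=5,interpolation=2)
a=np.clip(a.astype(float)*1.6,0,255).astype(np.uint8)
cv2.imwrite("pics/c2.png",np.hstack([cv2.resize(a,(400,358)),cv2.resize(b,(380,358))]))
P=[wrist_pt(u/1.5,v/1.5,44,s)[:2] for u,v in((437,90),(232,178),(482,197),(279,278))]
P=np.array(P);print(P.round(1),P.mean(0));
for i,j in((0,1),(2,3),(0,2),(1,3)):d=P[i]-P[j];print(np.linalg.norm(d),np.degrees(np.arctan2(d[1],d[0])))
print(wrist_pt(356/1.5,183/1.5,50,s))
```

```text
[[439.1 256.6]
 [468.3  58.4]
 [541.8 275.1]
 [571.2  74.2]] [505.11240634 166.06709046]
200.4201530439903 98.39658114235222
203.03269141255777 98.33427366556718
104.35731122810593 -169.80533176359464
104.08723999504288 -171.23898948685303
[503.28282675 167.95076561  50.        ]
```

View pics/c2.png

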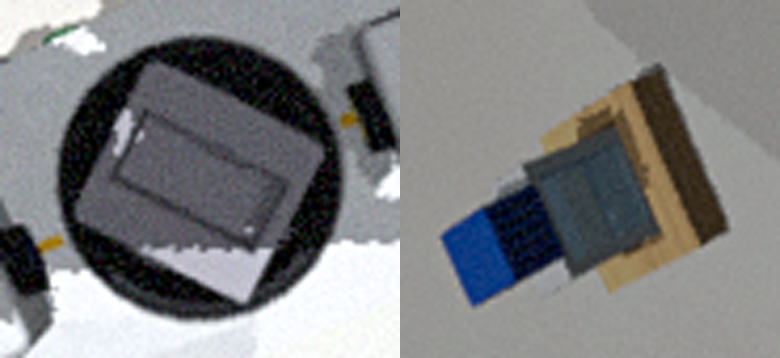

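Run:
```python
from h import *
s=np.load("w1.npy");s=dict(position=s[:3],eef_rot=s[3:])
def rep(n,c,z,ox,oy,k):
    P=np.array([wrist_pt(ox+u/k,oy+v/k,z,s)[:2] for u,v in c]);print(n,P.round(1).tolist(),P.mean(0).round(1))
    for i in range(4):
        d=P[(i+1)%4]-P[i];print("  ",np.linalg.norm(d).round(1),(np.degrees(np.arctan2(d[1],d[0]))%180).round(1))
k=4.21
rep("slot",[(147,108),(290,183),(253,248),(115,180)],50,190,80,k)
rep("plate",[(150,60),(325,152),(248,303),(77,215)],50,190,80,k)
rep("cap",[(40,238),(87,205),(115,280),(73,306)],115,0,130,k)
rep("stand",[(255,68),(325,235),(205,292),(140,135)],24,0,130,k)
```

```text
slot [[478.2, 157.6], [512.0, 194.9], [529.2, 178.7], [497.6, 142.1]] [504.3 168.3]
   50.3 47.8
   23.6 136.8
   48.4 49.1
   24.8 141.4
plate [[463.9, 162.2], [505.1, 207.7], [546.0, 172.9], [505.2, 127.6]] [505.  167.6]
   61.4 47.8
   53.7 139.6
   61.0 48.0
   53.9 140.0
cap [[485.4, -182.9], [481.3, -151.2], [509.3, -150.9], [512.7, -178.7]] [ 497.1 -165.9]
   32.1 97.3
   28.0 0.6
   28.1 97.0
   27.7 8.8
stand [[457.0, -126.2], [529.3, -119.5], [536.0, -195.0], [463.4, -200.2]] [ 496.4 -160.2]
   72.6 5.3
   75.8 95.1
   72.8 4.1
   74.2 95.0
```

Carrier axis is about (504.5,167.5), tester yaw about 8.5° and slot about 48° in world, i.e. 39.5° relative. Cell is about (497,-164) with its sides near 6°. Next a closer look over the cell.

Call:
send_rows --series '[[[0, 0, -7], [-0.012, -0.045, 0.0], 0.088], [[0, 0, -14], [-0.025, -0.09, 0.01], 0.088], [[0, 0, -20], [-0.04, -0.14, 0.02], 0.088], [[0, 0, -20], [-0.055, -0.19, 0.03], 0.088], [[0, 0, -20], [-0.07, -0.24, 0.04], 0.088], [[0, 0, -20], [-0.08, -0.285, 0.05], 0.088], [[0, 0, -20], [-0.091, -0.329, 0.056], 0.088], [[0, 0, -20], [-0.091, -0.329, 0.056], 0.088], [[0, 0, -20], [-0.091, -0.329, 0.056], 0.088], [[0, 0, -20], [-0.091, -0.329, 0.056], 0.088], [[0, 0, -20], [-0.091, -0.329, 0.056], 0.088]]'

```text
clock: 2.8
position: [567.1, -163.6, 240.6]
eef_rot: [-0.055, 0.998, 0.001, 0.0]
ft_force: [-0.0, 0.2, -0.1]
width: 0.995
finger_force: 0.0
```

Run:
```python
from h import *
s=ctrl.state();im=ctrl.get_image("wrist");cv2.imwrite("pics/w2.png",im[:,:,::-1]);np.save("w2.npy",np.r_[s['position'],s['eef_rot']]);print(s['position'],yaw(s).round(3),s['qpos'].round(2))
hsv=cv2.cvtColor(im,cv2.COLOR_RGB2HSV);m=cv2.inRange(hsv,(105,150,40),(130,255,255));v,u=np.nonzero(m);print(u.min(),u.max(),v.min(),v.max())
u0,v0=max(0,int(u.mean())-75),max(0,int(v.mean())-60);c=im[v0:v0+120,u0:u0+150,::-1];print(u0,v0)
cv2.imwrite("pics/c3.png",cv2.resize(c,None,fx=5,fy=5,interpolation=2))
```

```text
[ 567.11555177 -163.55324188  240.58692765] [[-0.994 -0.11   0.001]
 [-0.11   0.994  0.001]
 [-0.001  0.001 -1.   ]] [ 0.4   0.65 -0.33  1.67  0.26  0.87  1.64]
239 270 93 123
179 48
```

View pics/c3.png

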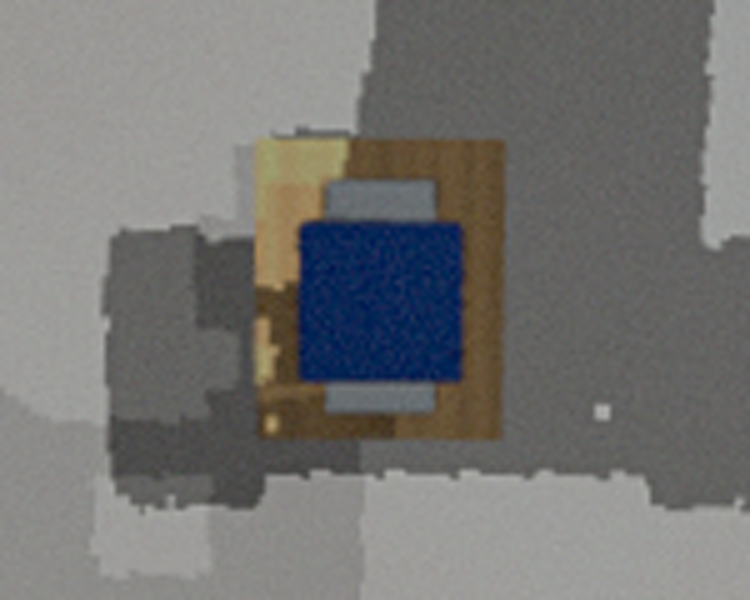

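The cap is square on at crop (380,302), cell's long side along the image vertical (tool x) and stand aligned within about 1°. The tool already has the right angle.

Run:
```python
from h import *
a=np.load("w2.npy");s=dict(position=a[:3],eef_rot=a[3:]);Q=yaw(s)
im=cv2.imread("pics/w2.png");m=cv2.inRange(cv2.cvtColor(im,cv2.COLOR_BGR2HSV),(105,150,40),(130,255,255))
r=cv2.minAreaRect(cv2.findNonZero(m));print(r)
for z,uv in((115,r[0]),(24,(179+380/5,48+289/5))):
    p=wrist_pt(*uv,z,s);print(p.round(1),"tool",(Q.T@(p-a[:3])).round(1))
```

```text
((254.5, 108.0), (30.0, 31.0), 90.0)
[ 496.3 -169.7  115. ] tool [ 71.2   1.5 125.5]
[ 496.7 -168.8   24. ] tool [ 70.8   2.2 216.5]
```

Call:
send_rows --series '[[[0, 0, 0], [0.04, 0.0015, 0.02], 0.07], [[0, 0, 0], [0.071, 0.0015, 0.05], 0.07], [[0, 0, 0], [0.071, 0.0015, 0.09], 0.07], [[0, 0, 0], [0.071, 0.0015, 0.12], 0.07], [[0, 0, 0], [0.071, 0.0015, 0.145], 0.07], [[0, 0, 0], [0.071, 0.0015, 0.154], 0.06], [[0, 0, 0], [0.071, 0.0015, 0.154], 0.05], [[0, 0, 0], [0.071, 0.0015, 0.154], 0.04], [[0, 0, 0], [0.071, 0.0015, 0.154], 0.035]]' --force 20

```text
clock: 3.75
position: [496.8, -172.6, 87.5]
eef_rot: [-0.053, 0.999, -0.0, 0.001]
ft_force: [0.2, -0.2, -0.3]
width: 0.455
finger_force: 0.0
```

Call:
send_rows --series '[[[0, 0, 0], [0, 0, 0], 0.03], [[0, 0, 0], [0, 0, 0], 0.025], [[0, 0, 0], [0, 0, 0], 0.02], [[0, 0, 0], [0, 0, 0], 0.02], [[0, 0, 0], [0, 0, 0], 0.02]]' --force 20

```text
clock: 4.25
position: [496.5, -172.6, 87.1]
eef_rot: [-0.053, 0.999, -0.0, 0.001]
ft_force: [-0.9, 0.8, 6.2]
width: 0.339
finger_force: 19.9
```

Call:
send_rows --series '[[[0, 0, 0], [0, 0, 0], 0.02], [[0, 0, 0], [0, 0, -0.015], 0.02], [[0, 0, 0], [0, 0, -0.035], 0.02], [[0, 0, 0], [0, 0, -0.07], 0.02], [[0, 0, 0], [0, 0, -0.11], 0.02], [[0, 0, 0], [0, 0, -0.11], 0.02], [[0, 0, 0], [0, 0, -0.11], 0.02]]' --force 45

```text
clock: 4.95
position: [495.8, -173.0, 196.7]
eef_rot: [-0.052, 0.999, -0.0, 0.001]
ft_force: [-0.6, 0.4, -1.9]
width: 0.334
finger_force: 44.8
```

Run:
```python
from h import *
s=ctrl.state();im=ctrl.get_image("wrist");cv2.imwrite("pics/w3.png",im[:,:,::-1])
p=s['position'];Q=yaw(s);print(p,Q.round(4),s['ft_force'],s['width'],s['finger_force'])
print("to carrier tool",(Q.T@(np.array([504.5,167.5,0])-p)).round(1), "toolx yaw",np.degrees(np.arctan2(-Q[1,0],-Q[0,0])))
```

```text
[ 495.77715509 -172.97889967  196.65928133] [[-9.945e-01 -1.046e-01  1.300e-03]
 [-1.046e-01  9.945e-01 -6.000e-04]
 [-1.200e-03 -7.000e-04 -1.000e+00]] [-0.63786983  0.38772092 -1.89684586] 0.33414505250150894 44.827949137943506
to carrier tool [-44.1 337.8 196.5] toolx yaw 6.005606057066438
```

View pics/w3.png

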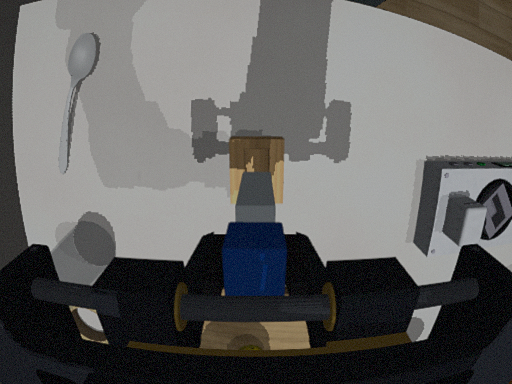

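The cell hangs straight in the grip, out of its stand. I move it to a hover beside the carrier at the slot's angle and measure the slot close up.

Call:
send_rows --series '[[[0, 0, 0], [-0.01, 0.03, -0.01], 0.02], [[0, 0, -5], [-0.022, 0.075, -0.01], 0.02], [[0, 0, -10], [-0.034, 0.12, -0.01], 0.02], [[0, 0, -15], [-0.046, 0.165, -0.01], 0.02], [[0, 0, -20], [-0.058, 0.21, -0.01], 0.02], [[0, 0, -25], [-0.068, 0.255, -0.01], 0.02], [[0, 0, -30], [-0.078, 0.3, -0.01], 0.02], [[0, 0, -36], [-0.088, 0.34, -0.005], 0.02], [[0, 0, -42], [-0.094, 0.37, 0.0], 0.02], [[0, 0, -42], [-0.098, 0.387, 0.01], 0.02], [[0, 0, -42], [-0.098, 0.387, 0.01], 0.02], [[0, 0, -42], [-0.098, 0.387, 0.01], 0.02]]'

```text
clock: 6.2
position: [551.5, 221.2, 184.5]
eef_rot: [-0.407, 0.913, -0.001, -0.002]
ft_force: [0.3, 0.3, -1.5]
width: 0.337
finger_force: 44.8
```

Call:
send_rows --series '[[[0, 0, 0], [0, 0, 0], 0.02], [[0, 0, 0], [0, 0, 0], 0.02]]'

```text
clock: 6.4
position: [552.8, 220.6, 186.2]
eef_rot: [-0.406, 0.914, -0.001, -0.0]
ft_force: [-0.7, -0.0, -0.4]
width: 0.337
finger_force: 44.8
```

Run:
```python
from h import *
s=ctrl.state();im=ctrl.get_image("wrist")[:,:,::-1];np.save("w4.npy",np.r_[s['position'],s['eef_rot']]);cv2.imwrite("pics/w4.png",im)
Q=yaw(s);print(s['position'],np.degrees(np.arctan2(-Q[1,0],-Q[0,0])),s['qpos'].round(2),s['width'])
c=cv2.resize(im[20:170,150:350],None,fx=4,fy=4,interpolation=2);cv2.imwrite("pics/c4.png",np.clip(c*1.5,0,255).astype(np.uint8))
```

```text
[552.82653164 220.64668592 186.18061431] 47.902394728928186 [-0.19  0.75 -0.47  1.7   0.44  0.8   1.54] 0.33693101726439784
```

View pics/c4.png

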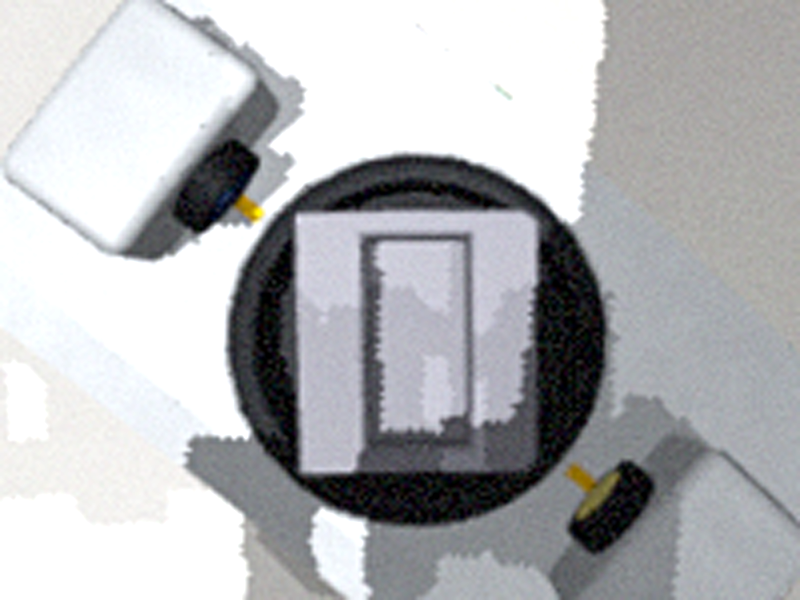

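Slot is nearly square with the image: corners at about (362,236), (472,236), (470,443), (364,447), with the carrier's ring centred at (418,340).

Run:
```python
from h import *
a=np.load("w4.npy");s=dict(position=a[:3],eef_rot=a[3:]);Q=yaw(s)
for n,c in(("slot",[(362,236),(472,236),(470,443),(364,447)]),("plate",[(297,212),(537,212),(538,472),(300,472)])):
    P=np.array([wrist_pt(150+u/4,20+v/4,50,s) for u,v in c]);m=P.mean(0);print(n,m.round(1),"tool",(Q.T@(m-a[:3])).round(1))
    for i in range(4):
        d=P[(i+1)%4]-P[i];print("  ",np.linalg.norm(d).round(1),(np.degrees(np.arctan2(d[1],d[0]))%180).round(1))
```

```text
slot [503.7 166.9  50. ] tool [ 72.6   0.5 136.2]
   25.5 137.9
   49.2 47.7
   25.1 140.1
   50.2 48.1
plate [503.7 167.2  50. ] tool [ 72.5   0.8 136.2]
   55.7 137.9
   62.0 48.8
   56.7 137.9
   62.1 47.9
```

Run:
```python
from h import *
a=np.load("w4.npy");s=dict(position=a[:3],eef_rot=a[3:]);Q=yaw(s)
im=cv2.imread("pics/w4.png");m=cv2.inRange(cv2.cvtColor(im,cv2.COLOR_BGR2HSV),(105,150,40),(130,255,255))
for v in (230,240,250,260,270,280):
    u=np.nonzero(m[v,200:310])[0]+200
    if len(u)<5: continue
    for U in (u.min(),u.max()+1):
        p=wrist_pt(U-.5,v,a[2]-5,s);print(v,U,(Q.T@(p-a[:3])).round(1))
```

```text
230 228 [  8.  -14.4   5. ]
230 282 [ 8.  15.8  5. ]
240 224 [  1.6 -16.9   5. ]
240 285 [ 1.6 17.8  5. ]
250 222 [ -5.  -18.4   5. ]
250 286 [-4.9 18.7  5. ]
260 222 [-11.8 -18.7   5. ]
260 287 [-11.8  19.6   5. ]
270 223 [-18.9 -18.5   5. ]
270 286 [-18.9  19.3   5. ]
280 224 [-26.3 -18.2   5. ]
280 285 [-26.3  19.1   5. ]
```

Call:
send_rows --series '[[[0, 0, 0], [0.03, 0, 0], 0.02], [[0, 0, 0], [0.06, 0, 0], 0.02], [[0, 0, 0], [0.0726, 0, 0], 0.02], [[0, 0, 0], [0.0726, 0, 0], 0.02], [[0, 0, 0], [0.0726, 0, 0.02], 0.02], [[0, 0, 0], [0.0726, 0, 0.04], 0.02], [[0, 0, 0], [0.0726, 0, 0.046], 0.02], [[0, 0, 0], [0.0726, 0, 0.046], 0.02], [[0, 0, 0], [0.0726, 0, 0.046], 0.02], [[0, 0, 0], [0.0726, 0, 0.046], 0.02]]'

```text
clock: 7.45
position: [504.7, 169.0, 141.0]
eef_rot: [-0.407, 0.913, 0.0, 0.001]
ft_force: [-0.6, 0.9, -0.6]
width: 0.335
finger_force: 44.8
```

```bash
cat > st.py <<'E'
from h import *
s=ctrl.state();p=s['position'];Q=yaw(s)
print(p.round(1),"err tool",(Q.T@(np.array([504.1,166.7,p[2]])-p)).round(2),"yaw",np.degrees(np.arctan2(-Q[1,0],-Q[0,0])).round(2),"F",s['ft_force'].round(1),"M",s['torque'].round(2),s['width'].round(3),s['finger_force'].round(1),s['clock'])
E
python3 st.py
```

```text
Traceback (most recent call last):
  File "st.py", line 3, in <module>
    print(p.round(1),"err tool",(Q.T@(np.array([504.1,166.7,p[2]])-p)).round(2),"yaw",np.degrees(np.arctan2(-Q[1,0],-Q[0,0])).round(2),"F",s['ft_force'].round(1),"M",s['torque'].round(2),s['width'].round(3),s['finger_force'].round(1),s['clock'])
                                                                                                                                                                                           ^^^^^^^^^^^^^^^^
AttributeError: 'float' object has no attribute 'round'
```

```bash
cat > st.py <<'E'
from h import *
P=[];W=[]
for i in range(4):
    s=ctrl.state();P.append(s['position']);W.append(np.r_[s['ft_force'],s['torque'][2]]);ctrl.get_image("wrist")
P=np.array(P);p=P.mean(0);Q=yaw(s)
print(p.round(1),"sd",P.std(0).round(2),"err tool",(Q.T@(np.array([504.1,166.7,p[2]])-p)).round(2),"yaw",round(np.degrees(np.arctan2(-Q[1,0],-Q[0,0])),2),"F",np.mean(W,0).round(2),s['width'],s['finger_force'],s['clock'])
E
python3 st.py
```

```text
[504.6 168.9 140.9] sd [0.12 0.11 0.08] err tool [ 1.93 -1.12 -0.  ] yaw 48.03 F [-0.04  0.15 -1.04 -0.01] 0.33800700219269525 44.827905557067425 7.6
```

Call:
send_rows --series '[[[0, 0, 0], [0.0019, -0.001, 0], 0.02], [[0, 0, 0], [0.0019, -0.001, 0.003], 0.02], [[0, 0, 0], [0.0019, -0.001, 0.006], 0.02], [[0, 0, 0], [0.0019, -0.001, 0.008], 0.02], [[0, 0, 0], [0.0019, -0.001, 0.008], 0.02], [[0, 0, 0], [0.0019, -0.001, 0.008], 0.02]]'

```text
clock: 8.25
position: [503.4, 166.5, 132.0]
eef_rot: [-0.407, 0.913, 0.0, -0.0]
ft_force: [0.8, 0.2, -1.2]
width: 0.335
finger_force: 44.8
```

```bash
python3 st.py
```

```text
[503.5 166.6 132.1] sd [0.05 0.02 0.08] err tool [-0.52 -0.36  0.  ] yaw 48.04 F [-0.01  0.17 -1.46 -0.02] 0.3383719347774314 44.82793876250071 8.4
```

Within 0.5 mm. Now a slow descent.

Call:
send_rows --series '[[[0, 0, 0], [-0.0003, -0.0002, 0.0015], 0.02], [[0, 0, 0], [-0.0003, -0.0002, 0.0025], 0.02], [[0, 0, 0], [-0.0003, -0.0002, 0.0035], 0.02], [[0, 0, 0], [-0.0003, -0.0002, 0.0045], 0.02], [[0, 0, 0], [-0.0003, -0.0002, 0.0055], 0.02], [[0, 0, 0], [-0.0003, -0.0002, 0.0055], 0.02]]'

```text
clock: 9.05
position: [504.3, 166.9, 128.4]
eef_rot: [-0.407, 0.913, -0.0, 0.001]
ft_force: [-2.5, -1.9, 15.4]
width: 0.338
finger_force: 44.9
```

```bash
python3 st.py
```

```text
[504.3 166.9 128.5] sd [0.01 0.01 0.  ] err tool [ 0.29 -0.01 -0.  ] yaw 48.04 F [-2.150e+00 -1.860e+00  1.557e+01  1.000e-02] 0.3390170964327198 44.942060311323075 9.2
```

Call:
send_rows --series '[[[0, 0, 0], [0, 0, -0.0012], 0.02], [[0, 0, 1.5], [0, 0, -0.0012], 0.02], [[0, 0, 3], [0, 0, -0.0012], 0.02], [[0, 0, 1.5], [0, 0, -0.0012], 0.02], [[0, 0, 0], [0, 0, -0.0012], 0.02], [[0, 0, -1.5], [0, 0, -0.0012], 0.02], [[0, 0, -3], [0, 0, -0.0012], 0.02], [[0, 0, -1.5], [0, 0, -0.0012], 0.02], [[0, 0, 0], [0, 0, -0.0012], 0.02]]'

```text
clock: 10.15
position: [504.5, 166.6, 128.6]
eef_rot: [-0.406, 0.914, -0.0, 0.001]
ft_force: [-0.7, -1.2, 7.3]
width: 0.336
finger_force: 44.9
```

```bash
python3 st.py
python3 - <<'E'
from h import *
im=ctrl.get_image("wrist")[:,:,::-1]
cv2.imwrite("pics/w5.png",np.clip(cv2.resize(im[140:240,190:320],None,fx=5.8,fy=5.8,interpolation=2)*1.5,0,255).astype(np.uint8))
E
```

```text
[504.5 166.6 128.6] sd [0.01 0.02 0.01] err tool [ 0.21  0.34 -0.  ] yaw 47.97 F [-0.33 -1.43  7.    0.07] 0.3373020707979697 44.85445073860319 10.3
```

Call:
send_rows --series '[[[0, 0, 0], [0, 0.0005, 0], 0.02], [[0, 0, 0], [0, 0.001, 0], 0.02], [[0, 0, 0], [0, 0.0016, 0], 0.02], [[0, 0, 0], [0, 0.0008, 0], 0.02], [[0, 0, 0], [0, 0, 0], 0.02], [[0, 0, 0], [0, -0.0008, 0], 0.02], [[0, 0, 0], [0, -0.0016, 0], 0.02], [[0, 0, 0], [0, -0.0016, 0], 0.02]]'

```text
clock: 11.2
position: [504.9, 166.4, 128.5]
eef_rot: [-0.407, 0.914, 0.001, 0.0]
ft_force: [-1.6, -0.5, 7.2]
width: 0.339
finger_force: 44.9
```

Call:
send_rows --series '[[[0, 0, 0], [0.0007, 0, 0], 0.02], [[0, 0, 0], [0.0014, 0, 0], 0.02], [[0, 0, 0], [0.0014, 0.0008, 0], 0.02], [[0, 0, 0], [0.0014, 0.0016, 0], 0.02], [[0, 0, 0], [0.0014, 0.0024, 0], 0.02], [[0, 0, 0], [0.0014, 0.0032, 0], 0.02], [[0, 0, 0], [0.0014, 0.0032, 0], 0.02]]'

```text
clock: 11.9
position: [503.9, 166.5, 128.7]
eef_rot: [-0.406, 0.914, -0.001, 0.002]
ft_force: [2.2, -1.0, 5.6]
width: 0.336
finger_force: 44.8
```

View pics/w5.png

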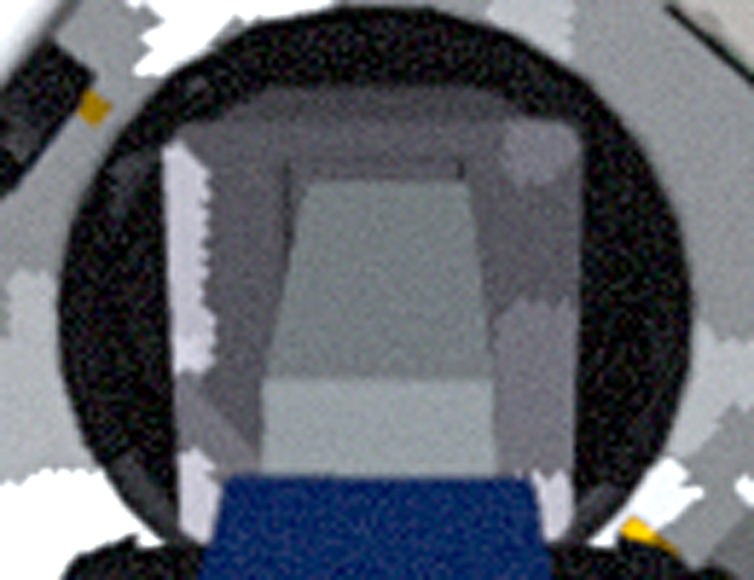

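The picture shows the foot (303–472, edge at row 181) about 1.5 mm to the right (+y) of the slot (284–468), and about 1.2 mm short of its far edge at row 162. I lift slightly, shift and try again.

Call:
send_rows --series '[[[0, 0, 0], [0, 0, -0.002], 0.02], [[0, 0, 0], [0, -0.002, -0.003], 0.02], [[0, 0, 0], [0, -0.0035, -0.003], 0.02], [[0, 0, 0], [0, -0.0035, -0.003], 0.02]]'

```text
clock: 12.3
position: [504.2, 163.9, 130.6]
eef_rot: [-0.407, 0.914, 0.0, -0.0]
ft_force: [-0.1, -0.2, -1.2]
width: 0.333
finger_force: 44.8
```

```bash
sed -i 's/504.1,166.7/504.9,164.6/' st.py; python3 st.py
```

```text
[504.1 164.1 130.6] sd [0.04 0.11 0.04] err tool [-0.9  -0.24 -0.  ] yaw 48.03 F [-0.34 -0.18 -1.62 -0.01] 0.3390057952073999 44.82794568881218 12.45
```

Call:
send_rows --series '[[[0, 0, 0], [-0.0007, -0.0002, 0], 0.02], [[0, 0, 0], [-0.0007, -0.0002, 0.001], 0.02], [[0, 0, 0], [-0.0007, -0.0002, 0.002], 0.02], [[0, 0, 0], [-0.0007, -0.0002, 0.003], 0.02], [[0, 0, 0], [-0.0007, -0.0002, 0.0035], 0.02], [[0, 0, 0], [-0.0007, -0.0002, 0.0035], 0.02]]'

```text
clock: 13.1
position: [504.8, 164.6, 127.2]
eef_rot: [-0.407, 0.913, 0.0, -0.0]
ft_force: [-0.2, 0.5, -1.9]
width: 0.337
finger_force: 44.8
```

```bash
python3 st.py
```

```text
[504.9 164.6 127.3] sd [0.03 0.02 0.05] err tool [ 0.01 -0.03 -0.  ] yaw 48.03 F [-0.18  0.22 -1.62 -0.01] 0.33532369358189734 44.82800984311325 13.25
```

It has entered the slot with no force. I lower it on down.

Call:
send_rows --series '[[[0, 0, 0], [0, 0, 0.002], 0.02], [[0, 0, 0], [0, 0, 0.004], 0.02], [[0, 0, 0], [0, 0, 0.006], 0.02], [[0, 0, 0], [0, 0, 0.008], 0.02], [[0, 0, 0], [0, 0, 0.01], 0.02], [[0, 0, 0], [0, 0, 0.01], 0.02]]'

```text
clock: 13.9
position: [504.7, 164.5, 117.0]
eef_rot: [-0.407, 0.913, 0.0, -0.0]
ft_force: [0.3, 0.5, -1.0]
width: 0.338
finger_force: 44.8
```

Call:
send_rows --series '[[[0, 0, 0], [0, 0, 0.002], 0.02], [[0, 0, 0], [0, 0, 0.004], 0.02], [[0, 0, 0], [0, 0, 0.006], 0.02], [[0, 0, 0], [0, 0, 0.007], 0.02], [[0, 0, 0], [0, 0, 0.008], 0.02], [[0, 0, 0], [0, 0, 0.008], 0.02]]'

```text
clock: 14.5
position: [504.9, 164.6, 109.2]
eef_rot: [-0.407, 0.913, 0.0, -0.0]
ft_force: [0.2, -0.5, -1.9]
width: 0.335
finger_force: 44.8
```

```bash
python3 st.py
```

```text
[504.9 164.6 109.3] sd [0.03 0.02 0.07] err tool [ 0.03 -0.03 -0.  ] yaw 48.03 F [ 0.42  0.11 -1.65 -0.  ] 0.3338834398535431 44.82801091999136 14.65
```

Call:
send_rows --series '[[[0, 0, 0], [0, 0, 0.0006], 0.02], [[0, 0, 0], [0, 0, 0.0012], 0.02], [[0, 0, 0], [0, 0, 0.0018], 0.02], [[0, 0, 0], [0, 0, 0.0024], 0.02], [[0, 0, 0], [0, 0, 0.003], 0.02], [[0, 0, 0], [0, 0, 0.003], 0.02]]'

```text
clock: 15.3
position: [505.0, 164.8, 107.1]
eef_rot: [-0.407, 0.913, -0.0, 0.0]
ft_force: [-2.0, 0.1, 6.5]
width: 0.337
finger_force: 44.8
```

```bash
python3 st.py
```

```text
[505.  164.7 107.1] sd [0.01 0.02 0.01] err tool [ 0.13 -0.04 -0.  ] yaw 48.04 F [-1.5  -0.81  6.22  0.  ] 0.33395767296145557 44.828504712968424 15.45
```

Fully seated on the floor (TCP 107). I ease the down force and turn clockwise, watching the moment.

Call:
send_rows --series '[[[0, 0, 0], [0, 0, -0.0008], 0.02], [[0, 0, 3], [0, 0, -0.0008], 0.02], [[0, 0, 6], [0, 0, -0.0008], 0.02], [[0, 0, 9], [0, 0, -0.0008], 0.02], [[0, 0, 12], [0, 0, -0.0008], 0.02], [[0, 0, 15], [0, 0, -0.0008], 0.02], [[0, 0, 18], [0, 0, -0.0008], 0.02], [[0, 0, 20], [0, 0, -0.0008], 0.02], [[0, 0, 20], [0, 0, -0.0008], 0.02]]'

```text
clock: 16.4
position: [504.9, 164.5, 107.1]
eef_rot: [-0.242, 0.97, -0.0, -0.0]
ft_force: [-1.2, -0.1, 1.0]
width: 0.335
finger_force: 44.8
```

```bash
python3 st.py
```

```text
[504.9 164.5 107.2] sd [0.01 0.01 0.01] err tool [-0.07  0.1  -0.  ] yaw 28.06 F [-0.59 -0.78  1.06  0.12] 0.33701286493454863 44.80234782779007 16.55
```

Call:
send_rows --series '[[[0, 0, 3], [0, 0, 0], 0.02], [[0, 0, 6], [0, 0, 0], 0.02], [[0, 0, 9], [0, 0, 0], 0.02], [[0, 0, 12], [0, 0, 0], 0.02], [[0, 0, 14], [0, 0, 0], 0.02], [[0, 0, 15], [0, 0, 0], 0.02], [[0, 0, 15], [0, 0, 0], 0.02]]'

```text
clock: 17.3
position: [504.8, 164.3, 107.1]
eef_rot: [-0.114, 0.994, -0.0, -0.0]
ft_force: [-1.5, -2.2, 1.5]
width: 0.336
finger_force: 44.8
```

```bash
python3 st.py
```

```text
[504.8 164.3 107.2] sd [0.01 0.01 0.01] err tool [-0.2   0.27 -0.  ] yaw 13.04 F [-1.15 -1.87  1.98  0.15] 0.3360282810993595 44.777496244059876 17.45
```

Call:
send_rows --series '[[[0, 0, 1], [0, 0, 0], 0.02], [[0, 0, 2], [0, 0, 0], 0.02], [[0, 0, 3], [0, 0, 0], 0.02], [[0, 0, 3], [0, 0, 0], 0.02]]'

```text
clock: 17.9
position: [504.8, 164.3, 107.1]
eef_rot: [-0.087, 0.996, -0.0, -0.0]
ft_force: [-1.3, -3.3, 3.4]
width: 0.334
finger_force: 44.8
```

```bash
python3 st.py
```

```text
[504.8 164.3 107.1] sd [0.01 0.02 0.01] err tool [-0.17  0.25 -0.  ] yaw 10.01 F [-1.31 -3.01  2.91  0.12] 0.33583496680868236 44.754096542601474 18.05
```

Call:
send_rows --series '[[[0, 0, 0.5], [0, 0, 0], 0.02], [[0, 0, 1], [0, 0, 0], 0.02], [[0, 0, 1.5], [0, 0, 0], 0.02], [[0, 0, 1.5], [0, 0, 0], 0.02]]'

```text
clock: 18.5
position: [504.8, 164.4, 107.1]
eef_rot: [-0.074, 0.997, -0.0, -0.0]
ft_force: [-0.8, -3.6, 2.7]
width: 0.336
finger_force: 44.8
```

```bash
python3 st.py
```

```text
[504.8 164.4 107.1] sd [0.02 0.   0.01] err tool [-0.13  0.22 -0.  ] yaw 8.52 F [-1.29 -3.78  2.94  0.17] 0.3330060541583802 44.746305895387195 18.65
```

Call:
send_rows --series '[[[0, 0, 0.5], [0, 0, 0], 0.02], [[0, 0, 1], [0, 0, 0], 0.02], [[0, 0, 1], [0, 0, 0], 0.02]]'

```text
clock: 19.0
position: [504.8, 164.4, 107.1]
eef_rot: [-0.065, 0.998, -0.0, -0.0]
ft_force: [-2.1, -4.9, 3.2]
width: 0.336
finger_force: 44.7
```

```bash
python3 st.py
```

```text
[504.8 164.4 107.1] sd [0.01 0.01 0.  ] err tool [-0.1   0.19 -0.  ] yaw 7.52 F [-1.66 -4.3   3.85  0.22] 0.3408035100802125 44.736894849920645 19.15
```

Call:
send_rows --series '[[[0, 0, 0.5], [0, 0, 0], 0.02], [[0, 0, 0.5], [0, 0, 0], 0.02]]'

```text
clock: 19.4
position: [504.8, 164.4, 107.1]
eef_rot: [-0.061, 0.998, -0.0, -0.0]
ft_force: [-0.5, -4.6, 3.5]
width: 0.333
finger_force: 44.7
```

```bash
python3 st.py
```

```text
[504.8 164.4 107.1] sd [0.02 0.01 0.01] err tool [-0.11  0.18 -0.  ] yaw 7.02 F [-1.44 -4.78  3.36  0.18] 0.3338883892808144 44.73828080459498 19.55
```

Call:
send_rows --series '[[[0, 0, 0.5], [0, 0, 0], 0.02], [[0, 0, 0.5], [0, 0, 0], 0.02]]'

```text
clock: 19.8
position: [504.8, 164.4, 107.1]
eef_rot: [-0.057, 0.998, -0.0, -0.0]
ft_force: [-0.8, -4.5, 2.5]
width: 0.336
finger_force: 44.7
```

```bash
python3 st.py
python3 - <<'E'
from h import *
# tester yaw from straight edges in w1/w4 (line segments projected to z=44)
for n in("w1","w4"):
    a=np.load(n+".npy");s=dict(position=a[:3],eef_rot=a[3:]);g=cv2.imread(f"pics/{n}.png",0)
    L=cv2.createLineSegmentDetector().detect(g)[0][:,0]
    for l in L:
        for z in (44,):
            p,q=wrist_pt(*l[:2],z,s),wrist_pt(*l[2:],z,s)
            d=q-p;ln=np.hypot(*d[:2])
            m=(p+q)/2
            if 30<ln<240 and np.hypot(m[0]-504,m[1]-166)<135: print(n,l.round(),round(ln),round(np.degrees(np.arctan2(d[1],d[0]))%90,1),m.round()[:2])
E
```

```text
[504.8 164.4 107.1] sd [0.01 0.01 0.01] err tool [-0.11  0.2  -0.  ] yaw 6.51 F [-1.71 -4.28  2.82  0.22] 0.33774071249757026 44.737938253674656 19.95
w1 [241. 156. 219. 151.] 31 62.5 [544. 147.]
w1 [207. 132. 247. 152.] 61 48.9 [527. 147.]
w1 [248. 152. 267. 117.] 54 48.5 [527. 189.]
w1 [218. 107. 207. 129.] 34 48.6 [491. 136.]
w1 [275.  87. 288. 121.] 49 8.3 [495. 230.]
w1 [271. 111. 269. 136.] 34 73.4 [516. 209.]
w1 [197. 161. 187. 135.] 39 6.0 [523.  98.]
w1 [250.  90. 270. 107.] 35 34.9 [481. 204.]
w1 [318.  92. 322. 120.] 38 84.6 [508. 280.]
w1 [324. 135. 302. 144.] 33 7.8 [551. 261.]
w1 [202.  62. 170.  27.] 68 26.0 [383. 127.]
w1 [220.   0. 276.  55.] 108 29.4 [382. 212.]
w1 [185.  97. 158. 110.] 41 8.9 [456.  87.]
w1 [267. 114. 227.  93.] 59 48.3 [483. 185.]
w1 [272.  86. 295.  77.] 32 8.8 [466. 239.]
w1 [219. 121. 248. 136.] 44 49.1 [512. 160.]
w1 [225.  77. 273.  58.] 67 8.2 [436. 200.]
w1 [277.  59. 227.  79.] 71 8.4 [439. 203.]
w1 [237. 133. 216. 123.] 32 49.2 [508. 151.]
w1 [224. 105. 257. 122.] 49 48.4 [494. 174.]
w4 [231. 222. 281. 222.] 53 47.5 [582. 257.]
w4 [271. 172. 276. 219.] 52 54.6 [550. 248.]
w4 [223.  74. 223. 123.] 47 48.0 [520. 142.]
w4 [260.  71. 226.  73.] 32 50.8 [489. 135.]
w4 [234. 208. 241. 176.] 35 34.9 [574. 221.]
w4 [226. 138. 281. 137.] 54 48.8 [525. 189.]
w4 [240. 132. 239.  78.] 52 48.8 [513. 158.]
w4 [179.  82. 213.  40.] 53 7.7 [514.  96.]
w4 [374.  20. 365.  88.] 73 39.7 [379. 201.]
w4 [268.  78. 268. 131.] 51 48.1 [492. 175.]
w4 [213.  38. 185.  19.] 34 10.0 [490.  74.]
w4 [175.  83. 150.  64.] 33 8.6 [546.  81.]
w4 [265. 121. 265.  82.] 38 48.1 [493. 171.]
w4 [152.  62. 177.  80.] 33 9.0 [543.  81.]
w4 [332. 132. 353. 153.] 32 7.1 [461. 252.]
w4 [350. 155. 329. 133.] 32 7.0 [464. 252.]
w4 [272. 205. 238. 205.] 35 48.0 [570. 243.]
w4 [127. 134. 126.  98.] 38 45.7 [604.  84.]
w4 [182.  21. 153.  58.] 46 8.3 [519.  59.]
```

Call:
send_rows --series '[[[0, 0, 0.5], [0, 0, 0], 0.02], [[0, 0, 0.5], [0, 0, 0], 0.02]]'

```text
clock: 20.2
position: [504.8, 164.4, 107.1]
eef_rot: [-0.053, 0.999, -0.0, -0.0]
ft_force: [-1.9, -4.0, 2.3]
width: 0.338
finger_force: 44.8
```

```bash
python3 st.py
```

```text
[504.8 164.4 107.1] sd [0.01 0.02 0.01] err tool [-0.15  0.18 -0.  ] yaw 6.08 F [-1.45 -4.55  2.98  0.45] 0.34012458358989267 44.80528102722019 20.35
```

Call:
send_rows --series '[[[0, 0, 0.5], [0, 0, 0], 0.02], [[0, 0, 0.5], [0, 0, 0], 0.02]]'

```text
clock: 20.6
position: [504.7, 164.4, 107.1]
eef_rot: [-0.049, 0.999, -0.0, -0.0]
ft_force: [-1.3, -5.0, 4.1]
width: 0.333
finger_force: 44.9
```

```bash
python3 st.py
```

```text
[504.7 164.4 107.1] sd [0.01 0.01 0.01] err tool [-0.18  0.15 -0.  ] yaw 5.65 F [-1.49 -4.53  3.77  0.73] 0.3365196591020237 44.93249553255737 20.75
```

The stop is felt at about 6.2° world, and the twist rose to 0.73 N m on the last half degree. I back off into the slot play to square the cell.

Call:
send_rows --series '[[[0, 0, -1], [0, 0, 0], 0.02], [[0, 0, -1.8], [0, 0, 0], 0.02], [[0, 0, -2.2], [0, 0, 0], 0.02], [[0, 0, -2.2], [0, 0, 0], 0.02]]'

```text
clock: 21.2
position: [505.0, 164.7, 107.1]
eef_rot: [-0.067, 0.998, 0.0, 0.0]
ft_force: [-2.0, -4.1, 1.7]
width: 0.338
finger_force: 44.7
```

```bash
python3 st.py
```

```text
[505.  164.7 107.1] sd [0.01 0.01 0.01] err tool [ 0.09 -0.08 -0.  ] yaw 7.72 F [-1.55 -4.18  2.38 -0.04] 0.3383645833456413 44.72693315183278 21.35
```

Call:
send_rows --series '[[[0, 0, 0], [0, 0, 0], 0.034], [[0, 0, 0], [0, 0, 0], 0.04], [[0, 0, 0], [0, 0, 0], 0.05], [[0, 0, 0], [0, 0, 0], 0.06], [[0, 0, 0], [0, 0, 0], 0.06], [[0, 0, 0], [0, 0, 0], 0.06]]'

```text
clock: 22.0
position: [505.0, 164.9, 107.2]
eef_rot: [-0.067, 0.998, 0.0, 0.0]
ft_force: [0.2, 0.4, 0.0]
width: 0.676
finger_force: 0.0
```

Call:
send_rows --series '[[[0, 0, 0], [0, 0, -0.01], 0.06], [[0, 0, 0], [0, 0, -0.03], 0.06], [[0, 0, 0], [0, 0, -0.06], 0.06], [[0, 0, 0], [-0.02, 0, -0.09], 0.06], [[0, 0, 0], [-0.06, 0, -0.1], 0.06], [[0, 0, 0], [-0.072, 0, -0.11], 0.06], [[0, 0, 0], [-0.072, 0, -0.11], 0.06], [[0, 0, 0], [-0.072, 0, -0.11], 0.06], [[0, 0, 0], [-0.072, 0, -0.11], 0.06], [[0, 0, 0], [-0.072, 0, -0.11], 0.06]]'

```text
clock: 23.0
position: [574.8, 174.1, 216.6]
eef_rot: [-0.068, 0.998, -0.0, -0.001]
ft_force: [-0.4, 0.4, -0.1]
width: 0.679
finger_force: 0.0
```

Run:
```python
from h import *
s=ctrl.state();im=ctrl.get_image("wrist");cv2.imwrite("pics/w6.png",im[:,:,::-1]);Q=yaw(s);print(s['position'],s['width'],s['ft_force'],s['clock'])
m=cv2.inRange(cv2.cvtColor(im,cv2.COLOR_RGB2HSV),(105,150,40),(130,255,255))
n,lab,st,ce=cv2.connectedComponentsWithStats(m);i=1+st[1:,4].argmax();r=cv2.minAreaRect(cv2.findNonZero((lab==i).astype(np.uint8)));print(r)
P=np.array([wrist_pt(*c,135,s) for c in cv2.boxPoints(r)]);print(P.mean(0).round(1))
L=cv2.createLineSegmentDetector().detect(cv2.cvtColor(im,cv2.COLOR_RGB2GRAY))[0][:,0]
for l in L:
    z=135 if np.hypot((l[0]+l[2])/2-r[0][0],(l[1]+l[3])/2-r[0][1])<30 else 50
    p,q=wrist_pt(*l[:2],z,s),wrist_pt(*l[2:],z,s);d=q-p;ln=np.hypot(*d[:2]);mm=(p+q)/2
    if ln>20 and np.hypot(mm[0]-504,mm[1]-166)<120: print(z,l.round(),round(ln),round(np.degrees(np.arctan2(d[1],d[0]))%90,1),mm.round()[:2])
```

```text
[574.83506685 174.13723065 216.58880063] 0.6787317409760679 [-0.41665067  0.38207959 -0.11207523] 23.0
((256.0, 110.5), (37.0, 38.0), 90.0)
[504.2 167.1 135. ]
50 [212.  97. 223.  77.] 23 68.1 [488. 125.]
50 [222.  77. 244.  64.] 27 37.6 [469. 139.]
50 [216. 127. 212.  98.] 31 14.6 [515. 125.]
135 [227.  82. 229. 133.] 39 9.8 [505. 146.]
50 [288. 136. 267. 148.] 26 38.6 [537. 195.]
50 [192. 121. 189.  91.] 32 11.0 [510.  99.]
135 [244. 137. 279. 136.] 27 9.3 [523. 174.]
50 [246.  64. 276.  68.] 32 0.3 [460. 166.]
50 [287.  77. 298.  98.] 25 35.6 [478. 202.]
50 [187. 163. 186. 139.] 26 6.4 [560. 100.]
50 [353.  87. 334.  84.] 21 2.7 [465. 256.]
50 [184. 136. 161. 138.] 27 10.3 [546.  82.]
50 [328. 161. 249. 161.] 86 8.4 [556. 211.]
50 [187.  85. 158.  88.] 32 9.7 [492.  77.]
50 [356. 107. 353. 151.] 48 7.5 [510. 276.]
50 [248. 161. 188. 163.] 66 8.6 [567. 135.]
50 [321.  81. 343.  80.] 25 13.3 [462. 242.]
50 [246. 148. 228. 140.] 20 72.4 [546. 153.]
50 [308. 118. 309.  99.] 20 6.7 [497. 222.]
50 [266. 148. 243. 148.] 24 7.4 [547. 172.]
50 [230.  44. 215.   7.] 45 27.5 [422. 121.]
50 [286.   0. 298.  32.] 38 27.1 [401. 191.]
50 [314.  53. 326.  79.] 30 31.3 [450. 227.]
135 [283. 133. 281.  79.] 41 9.6 [498. 186.]
50 [278.  76. 231.  78.] 49 9.6 [473. 162.]
50 [351. 162. 329. 161.] 25 8.1 [548. 267.]
50 [321.  84. 319. 132.] 51 7.6 [495. 234.]
135 [276.  92. 276. 128.] 28 8.9 [502. 182.]
50 [351. 136. 332. 135.] 21 9.2 [520. 263.]
50 [156.  91. 158. 133.] 46 8.1 [520.  62.]
50 [353. 111. 353.  89.] 23 8.6 [479. 269.]
50 [323. 132. 351. 133.] 31 9.0 [517. 257.]
50 [135.  90. 153. 112.] 33 46.0 [509.  46.]
50 [242. 180. 218. 180.] 26 8.2 [586. 150.]
50 [157. 142. 158. 162.] 22 8.4 [564.  67.]
```

```bash
python3 -c "
from bench import ctrl
print(ctrl.finish_job())"
```

```text
the job is handed in; nothing more can be done
None
```

The cell is seated on the slot floor, turned clockwise to the stop, eased back to within about 1° of the light path and released, and nothing else was touched; but the twist at the stop briefly reached 0.73 N m, so I can't rule out that the 40 N contact limit was passed.

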